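# Roll down the seal bar of the flour box

## Robot

A 6-joint arm with a two-finger parallel gripper is mounted at the origin on the work surface. World frame = base frame: x ahead of the robot, y to its left, z up, the work surface at z = 0. Lengths are in mm, angles in rad, forces in N, time in s.
With the tool pointing down it reaches from about 400 to 925 mm from the base axis. Payload 12.5 kg.
Tool frame: the origin (TCP) lies on the mounting face of the last link; the fingertips stand 190 mm ahead of it and the grasp point (between the pads) lies 171 mm ahead of it (env.tcp_to_tips is the distance from the TCP to the fingertips, in mm); x points along the fingers, y is the direction in which the jaws open and shut, and the axes are right-handed (so a half turn about x gives the same grasp; the last joint's range is limited). The gripper opens to 95 mm and grips with 3 to 60 N. Pads are 20 mm wide; open, the fingers measure 119 mm over their backs; the gripper's body (75 mm by 180 mm) begins 59 mm behind the grasp point.
Start: joints at [-0.106, 0.491, 1.559, -0, 1.092, -0.106], TCP at [625, 0.023, 404.761] pointing down, gripper open.
Joint ranges: [-3.1, 3.1], [-0.84, 2.19], [0.05, 2.79], [-1.13, 4.28], [0.06, 2.93], [-2.69, 2.69]. Speed limits (rad/s): [2.22, 2.22, 2.79, 3.14, 3.14, 3.14].

## Interface

Orientations are given as [roll, pitch, yaw] about the fixed x, y, z axes, in that order (R = Rz(yaw) Ry(pitch) Rx(roll)).
In Python, from cell import monitor, cams, job, env gives the robot as it stands. The module is installed in compiled form; this text tells all that it offers.
- The arm moves only by the tool apply_moves, never from a script. Its argument "series" is a list of rows, each a list of 3 entries, a list of its own where there are three numbers: the closure, from -1 (fully open) to 1 (shut), so that 0 is half open, then the shift along the tool's x, y, z in cm, then the turn about the tool's x in rad. A call has 1 to 20 rows; each row is the pose to reach, as a shift and turn from the pose commanded when the call began, along the tool's axes at that moment; what a row does not reach only later rows make up. A row lasts 1/8 s, in which the tool goes at most 62.5 mm and 10.7 degrees, less where a joint would pass 70% of its speed; a pose out of reach is approached as far as the arm can. A call with a gripper value outside its range is refused whole. The fingers move at their own pace and stop on an object; the grip force is fixed at half the most. Time passes only in rows, so rows that repeat a pose let the fingers close. It gives the time, the measured TCP pose, the force and the opening at its end, in the units of the state.
- monitor.state(): the state, without advancing time (a new reading comes with each control period).
- cams.read_camera(name): name is "scene" or "side" or "wrist"; returns a dict with "image" (384x512x3 uint8, red, green, blue), "fx", "fy", "cx", "cy" (pixels), "position" and "orientation" of the camera in the world. Camera axes: x right, y down, z forward; pixel columns grow to the right and rows downward; lengths in mm; the calibration is good to about 2 mm. A picture is of the moment at which its call begins. There is no depth.
- job.job_done(): hands the job in, once; it reports no verdict.
The state is a dict: "t": time; "joints": joint angles; "qvel": joint speeds; "tau": joint torques, N m; "eef_pos": TCP position; "tcp_rot": TCP orientation; "ft_force": force on the tool from outside, world axes, zero at the start; "moment": the same for the moment, N m; "opening": opening from 0.0 (shut) to 1.0 (fully open).
Only numpy, scipy, OpenCV 4.12 (cv2) and the standard library are available. Lean on these libraries where they do the work, as an engineer would, in place of code of your own. Each camera call takes 0.05 s, during which the arm holds its last target. There are 200 camera calls.

## Task

Take the orange-handled hand roller out of the grey dish rack and roll it firmly along the raised blue seal bar on the lid of the white box, until all three sections of the bar are pressed fully down. Then hang the roller back upright in its free slot of the rack; press with the roller only, not with the gripper, and leave the green-handled scraper hanging where it is.

Things in the scene. Friction and masses are not known exactly. Their poses are not given: they have to be found in the camera images.
- roller_grip (a point): Centre of the orange handle (32 x, 26 y, 70 z mm) of the loose hand roller, 0.3 kg, z up. Below it: black guard 100 x, 50 y, 6 z, underside 41 mm below this point; then a free rubber wheel, diameter 50, width 30, axle along x (42 mm over its cheeks), its foot 95 mm below this point. Rolls along its y, either way. Best gripped with fingers closing along y.
- rack: Fixed grey dish rack 260 x, 120 y, 66 z mm; origin centre of underside. Two slots along its y at x = -62 and +62: 60 mm gaps between 12 mm bars, bar tops 66 mm up. Tools hang upright, wheel or blade in the gap, guard ends on the bars (guard along rack x), handle centre 107 mm above the origin. One slot holds the roller, the other the scraper; which varies.
- box: Fixed white box with a steel clip on its +x side; origin centre of underside; lid 142 x, 212 y mm, its top 75 mm up (ridges beside the bar 79, clip 78). Blue seal bar along y at x = -35, 16 mm wide, y = -90 to +90, in three 59 mm sections; bar top 87 mm above the origin raised, 82 pressed fully down.
- seal_a (a joint): Section of the seal bar centred at y = -60 mm on the box: 0 (to 0.001) raised at the start, 0.005 m pressed fully down. It moves straight down with about 7 N of friction and stays where it is left.
- seal_b (a joint): The same for the middle section, y = 0.
- seal_c (a joint): The same for the section at y = +60 mm.
- wheel (a joint): Turn of the roller's wheel about its axle (rad), 0 at the start; rolling 25 mm turns it by 1 rad, either sign.
- scraper_grip (a point): Loose scraper with a steel blade, hanging in the other slot, to be left alone; this point is the centre of its green handle (same handle and guard as the roller's).
Mind the look-alikes: they are no part of the job. Leave any pink or purple look-alike of the part that bears roller_grip alone.

How it is judged (in metres and radians):
On the way, in this order (a step that is already met when the one before it is completed fails the run):
1. the roller is lifted clear of the rack (z of roller_grip in the frame of rack above 0.15 m), for 0.1 s.
2. the roller rolls on the seal bar: its wheel has turned at least 2.5 rad, and it bears on the box ((value of joint wheel above 2.5 rad or value of joint wheel below -2.5 rad) and contact force between box and anything else above 2 N), for 0.05 s.
At the end, for the whole second after the job is handed in: All three seal sections are down at least 3.5 of 5 mm; the roller is released and hangs by its guard in a slot of the rack (handle within 20 mm of the slot line, 40 mm along it, 10 mm in height), upright within 10 degrees; the scraper is within 30 mm of its start (value of joint each of seal_a, seal_b, seal_c above 0.0035 m and z of roller_grip in the frame of rack between 0.097 and 0.117 m and y of roller_grip in the frame of rack between -0.04 and 0.04 m and (x of roller_grip in the frame of rack between -0.082 and -0.042 m or x of roller_grip in the frame of rack between 0.042 and 0.082 m) and angle between roller_grip's own z axis and vertical below 0.17 rad and distance of scraper_grip from where it was at the start of the episode below 0.03 m); the robot touches nothing.
It fails at once if the gripper's fingers press on the box or its seal bar (contact force between the fingers and box above 3 N).
It fails at once if the scraper is taken away or knocked aside (moved 30 mm) (distance of scraper_grip from where it was at the start of the episode above 0.03 m).
It also fails if it takes over 61 s, if anything falls off the work surface, if the arm or the gripper's body presses on something with over 40 N, if the wrist force passes 120 N, or if a joint passes its speed limit or range.

## Working session

There is one attempt and no reset: what is moved stays moved. The work goes in short steps, Python scripts to look and compute and a tool call to move; the robot and the scene stay as the last step left them, time stands still between calls to the robot, and variables do not carry over. Pictures are saved under pics/ and viewed, about 8 in all and at most 12, crops included, and the job is handed in when it is done.

Besides the shell and the picture viewer there is one more tool, called after "Emit:" in YAML: its name, and indented under it one key for each argument. apply_moves: Moves the arm, as the interface text tells. Its arguments: {"type":"object","properties":{"series":{"type":"array"}},"required":["series"]}

```bash
mkdir -p pics; ls
python3 - <<'E'
from cell import monitor,cams
import cv2,numpy as np
s=monitor.state();print(s)
ims=[]
for n in ["scene","side","wrist"]:
    c=cams.read_camera(n);np.save(f'pics/{n}0.npy',c,allow_pickle=True)
    print(n,c['fx'],c['fy'],c['cx'],c['cy'],c['position'],c['orientation'])
    cv2.imwrite(f'pics/{n}0.png',c['image'][:,:,::-1])
    ims.append(c['image'][:,:,::-1])
E
```

```text
pics
{'t': 0.0, 'joints': array([-1.05595085e-01,  4.91545105e-01,  1.55947666e+00,  6.66063309e-06,
        1.09166628e+00, -1.05588386e-01]), 'qvel': array([ 0.00046402, -0.00158097,  0.00219735, -0.00073425, -0.00133694,
        0.00122636]), 'tau': array([-9.52334158e-04, -6.12640929e+01, -2.58175153e+01,  6.92750537e-02,
        4.83079045e-02, -1.38641695e-05]), 'eef_pos': array([6.24958418e+02, 3.06882383e-02, 4.04161237e+02]), 'tcp_rot': array([-1.68177751,  1.56970093,  3.03060169]), 'ft_force': array([ 0.1470121 , -0.22308176,  0.20811209]), 'moment': array([0.00998413, 0.00021974, 0.0003143 ]), 'opening': 0.9998282369520528}
scene 400.3084228181604 400.3084228181604 257.11941634753885 190.43634429591424 [1438.66529577   13.64941828  812.89326074] [-2.30834198  0.01810271  1.58566234]
side 403.8010591801727 403.8010591801727 257.66207732979325 199.65736716663525 [ 388.07413622 -661.60269645  819.92808609] [-2.38829356 -0.00486511 -0.33672885]
wrist 321.09170374745855 321.09170374745855 251.35440530091955 186.81051702650984 [625.1246875   73.45073066 383.94334162] [ 2.87251395e+00 -7.28875085e-04 -3.07804948e-04]
```

View pics/scene0.png

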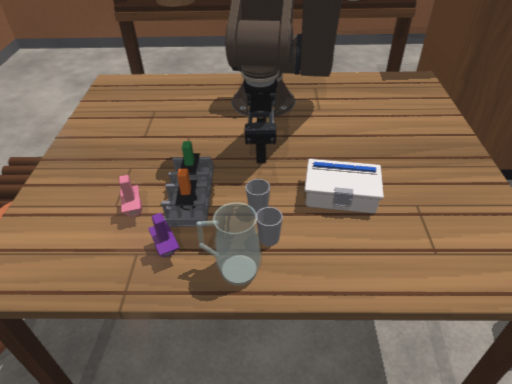

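View pics/side0.png

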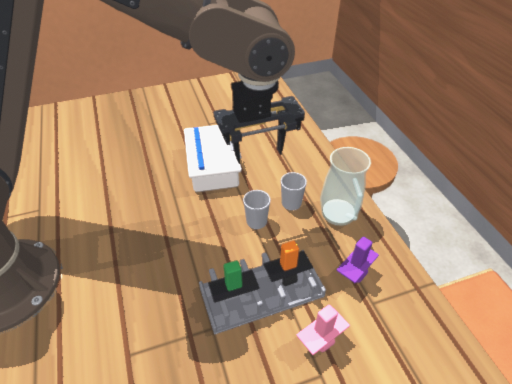

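View pics/wrist0.png

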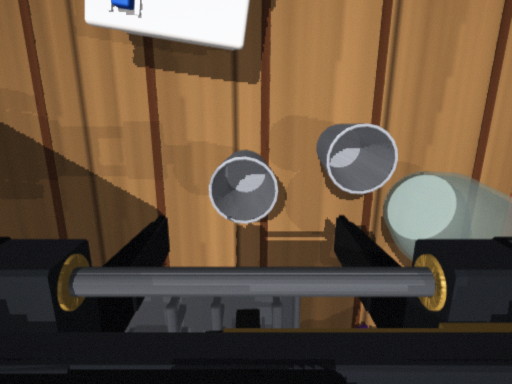

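The scene view shows the orange handle at about (184,182), green at (188,153), the box at (343,186) with its bar from (313,164) to (376,170), and pink and purple look-alikes near (130,195) and (163,233). The side view shows orange at (289,256), green at (233,276) and the bar from (197,128) to (202,168). The wrist view shows only the cups and a corner of the box.

```bash
cat > h.py <<'E'
import numpy as np,cv2
from scipy.spatial.transform import Rotation as R
def load(n): return np.load(f'pics/{n}.npy',allow_pickle=True).item()
def ray(c,p):
    d=np.array([(p[0]-c['cx'])/c['fx'],(p[1]-c['cy'])/c['fy'],1.])
    return np.array(c['position']),R.from_euler('xyz',c['orientation']).as_matrix()@d
def plane(c,p,z):
    o,d=ray(c,p);return o+d*(z-o[2])/d[2]
def tri(c1,p1,c2,p2):
    o1,d1=ray(c1,p1);o2,d2=ray(c2,p2)
    t=np.linalg.lstsq(np.c_[d1,-d2],o2-o1,rcond=None)[0]
    a,b=o1+t[0]*d1,o2+t[1]*d2;return (a+b)/2,np.linalg.norm(a-b)
def mask(c,col):
    h=cv2.cvtColor(c['image'],cv2.COLOR_RGB2HSV)
    lo,hi={'orange':((5,215,120),(14,255,255)),'green':((55,120,40),(85,255,255)),'blue':((100,150,60),(122,255,255))}[col]
    m=cv2.inRange(h,lo,hi);n,l,st,ce=cv2.connectedComponentsWithStats(m)
    i=1+np.argmax(st[1:,4]);return (l==i).astype(np.uint8),st[i],ce[i]
E
python3 - <<'E'
from h import *
S,D=load('scene0'),load('side0')
for col in ['orange','green']:
    a,b=mask(S,col),mask(D,col);print(col,a[1:],b[1:],tri(S,a[2],D,b[2]))
for c in (S,D):
    m,st,ce=mask(c,'blue');r=cv2.minAreaRect(cv2.findContours(m,0,1)[0][0]);bp=cv2.boxPoints(r)
    print('bar',st,r);
    for p in bp: print(p,plane(c,p,87).round(1))
h=cv2.cvtColor
for n,c,cr in(('s',S,(90,120,300,140)),('d',D,(170,100,180,230))):
    x,y,w,w2=cr
    im=c['image'][y:y+w2,x:x+w,::-1]
    f=2.6 if n=='s' else 2.5
    cv2.imwrite(f'pics/crop_{n}.png',cv2.resize(im,None,fx=f,fy=f,interpolation=cv2.INTER_CUBIC))
R0=R.from_euler('xyz',[-1.68177751,1.56970093,3.03060169]).as_matrix();print(R0.round(3))
E
```

```text
Traceback (most recent call last):
  File "h.py", line 17, in mask
    i=1+np.argmax(st[1:,4]);return (l==i).astype(np.uint8),st[i],ce[i]
        ~~~~~~~~~^^^^^^^^^^
ValueError: attempt to get argmax of an empty sequence
```

Run:
```python
from h import *
for n,p in(('scene0',[(184,180),(184,190),(188,152),(345,167)]),('side0',[(289,250),(289,262),(233,276),(200,150)])):
    c=load(n);h=cv2.cvtColor(c['image'],cv2.COLOR_RGB2HSV)
    for u,v in p: print(n,(u,v),h[v-2:v+3:2,u-2:u+3:2].reshape(-1,3).tolist())
    x,y,w,w2=(90,120,300,140) if n=='scene0' else (170,100,180,230)
    im=c['image'][y:y+w2,x:x+w,::-1]
    f=2.5
    cv2.imwrite(f'pics/crop_{n[1]}.png',cv2.resize(im,None,fx=f,fy=f,interpolation=cv2.INTER_CUBIC))
```

```text
scene0 (184, 180) [[12, 192, 117], [12, 192, 117], [11, 191, 111], [11, 194, 117], [11, 192, 117], [11, 193, 115], [11, 196, 117], [12, 198, 116], [12, 193, 115]]
scene0 (184, 190) [[11, 193, 116], [11, 193, 116], [12, 193, 116], [12, 193, 116], [12, 193, 116], [11, 191, 116], [11, 193, 116], [12, 193, 116], [12, 193, 116]]
scene0 (188, 152) [[68, 138, 72], [68, 142, 72], [67, 143, 66], [69, 145, 72], [68, 138, 72], [68, 145, 67], [68, 145, 72], [68, 140, 73], [68, 140, 69]]
scene0 (345, 167) [[110, 180, 193], [110, 164, 194], [111, 146, 196], [110, 176, 149], [109, 183, 166], [109, 187, 176], [116, 39, 131], [118, 37, 123], [115, 55, 115]]
side0 (289, 250) [[12, 201, 222], [12, 202, 222], [13, 201, 231], [21, 183, 247], [18, 189, 247], [17, 191, 247], [15, 197, 245], [13, 201, 230], [12, 201, 212]]
side0 (289, 262) [[12, 200, 193], [12, 199, 192], [12, 200, 193], [12, 201, 193], [12, 198, 193], [12, 200, 191], [12, 201, 192], [12, 201, 192], [12, 199, 191]]
side0 (233, 276) [[68, 150, 122], [69, 153, 120], [68, 153, 120], [69, 153, 120], [68, 151, 120], [69, 154, 121], [69, 156, 119], [68, 152, 121], [68, 153, 120]]
side0 (200, 150) [[106, 181, 246], [107, 173, 245], [150, 1, 247], [106, 180, 246], [106, 181, 246], [135, 2, 246], [107, 174, 243], [108, 188, 232], [118, 18, 229]]
```

View pics/crop_i.png

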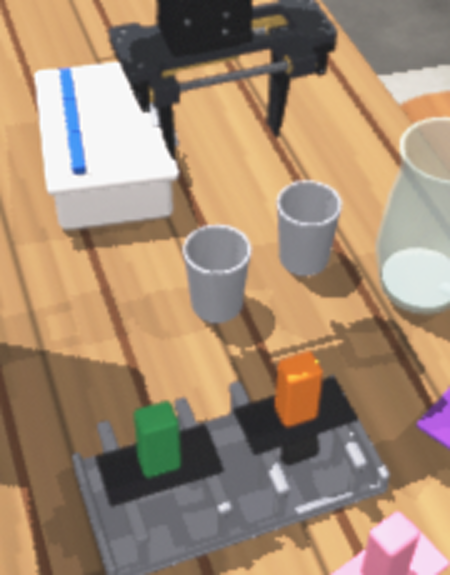

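The side crop shows the orange handle standing in the right rack slot and green in the left. The rack's long side runs left to right in the picture, with its near edge from about (214,330) to (325,295) in full-image pixels.

```bash
sed -i "s/^def mask(c,col):/def mask(c,col,roi=(0,0,512,384)):/; s/((5,215,120),(14,255,255))/((4,170,80),(22,255,255))/; s/  m=cv2.inRange(h,lo,hi);/  m=cv2.inRange(h,lo,hi);x,y,X,Y=roi;k=np.zeros_like(m);k[y:Y,x:X]=m[y:Y,x:X];m=k;/" h.py
python3 - <<'E'
from h import *
S,D=load('scene0'),load('side0')
for col,r1,r2 in [('orange',(174,165,194,197),(277,238,301,273)),('green',(0,0,512,384),(0,0,512,384))]:
    a,b=mask(S,col,r1),mask(D,col,r2);print(col,a[1:],b[1:],tri(S,a[2],D,b[2]))
for c in (S,D):
    m,st,ce=mask(c,'blue');r=cv2.minAreaRect(max(cv2.findContours(m,0,1)[0],key=len));bp=cv2.boxPoints(r)
    print('bar',st,ce,plane(c,ce,86));
    for p in bp: print(p,plane(c,p,87).round(1))
# rack: side near edge corners / floor, lid white corners
for p in [(214,330),(325,295)]: print('rack',plane(D,p,0),plane(D,p,66))
for c in (S,D):
    h=cv2.cvtColor(c['image'],cv2.COLOR_RGB2HSV);m=cv2.inRange(h,(0,0,215),(180,40,255))
    n,l,st,ce=cv2.connectedComponentsWithStats(m);i=1+np.argmax(st[1:,4]);print('white',st[i])
print(R.from_euler('xyz',[-1.68177751,1.56970093,3.03060169]).as_matrix().round(3))
E
```

```text
orange (array([178, 169,  13,  26, 261], dtype=int32), array([183.70881226, 181.39846743])) (array([280, 241,  19,  30, 439], dtype=int32), array([288.75854214, 255.18451025])) (array([ 622.255367  , -208.81070958,  106.28646925]), np.float64(3.345948479857821))
green (array([183, 142,  11,  24, 195], dtype=int32), array([187.74871795, 153.99487179])) (array([224, 261,  18,  30, 425], dtype=int32), array([232.66823529, 275.74588235])) (array([ 494.2746278 , -216.58987608,  102.56472075]), np.float64(3.8156583392092878))
bar [314 163  61   8 195] [344.07179487 166.44615385] [537.57026916 237.00795262  86.        ]
[313.7869  165.34427] [533.1 150.6  87. ]
[314.09018 162.00821] [517.6 152.8  87. ]
[374.22952 167.47543] [544.1 321.6  87. ]
[373.92624 170.8115 ] [559.1 317.8  87. ]
bar [195 128   9  41 162] [198.62962963 148.74691358] [526.41414559 227.1198726   86.        ]
[193.59999 128.2    ] [534.5 323.7  87. ]
[197.65999 127.62001] [546.6 322.6  87. ]
[203.39998 167.8    ] [519.6 144.1  87. ]
[199.33998 168.37999] [508.7 145.4  87. ]
rack [ 431.64733182 -266.97001813    0.        ] [ 428.13991336 -298.73592201   66.        ]
rack [ 692.5926841  -268.69498668    0.        ] [ 668.08050492 -300.32203945   66.        ]
white [ 306  159   77   37 1684]
white [ 372  176  116  110 5757]
[[-0.001  1.    -0.   ]
 [ 0.    -0.    -1.   ]
 [-1.    -0.001 -0.   ]]
```

Emit:
apply_moves:
  series:
    - [-1, [-3.5, -6.5, -17], 0]
    - [-1, [-3.5, -6.5, -17], 0]
    - [-1, [-3.5, -6.5, -17], 0]
    - [-1, [-3.5, -6.5, -17], 0]
    - [-1, [-3.5, -6.5, -17], 0]
    - [-1, [-3.5, -6.5, -17], 0]

```text
t: 0.9
eef_pos: [560.5, 169.0, 439.3]
tcp_rot: [-1.143, 1.57, -2.715]
ft_force: [-0.5, -0.4, 0.4]
opening: 1.0
```

Run:
```python
from h import *
from cell import cams
c=cams.read_camera('wrist');np.save('pics/wbox.npy',c,allow_pickle=True);cv2.imwrite('pics/wbox.png',c['image'][:,:,::-1])
```

Emit:
apply_moves:
  series:
    - [-1, [0, 0, 6], 0]
    - [-1, [0, 0, 12], 0]
    - [-1, [0, 0, 18], 0]
    - [-1, [0, 0, 24], 0]
    - [-1, [0, 0, 30], 0]
    - [-1, [0, 0, 36], 0]
    - [-1, [0, 0, 42], 0]
    - [-1, [0, 0, 44.5], 0]
    - [-1, [0, 0, 44.5], 0]
    - [-1, [0, 0, 44.5], 0]
    - [-1, [0, 0, 44.5], 0]

```text
t: 2.33
eef_pos: [560.2, -273.6, 440.0]
tcp_rot: [1.815, 1.571, 0.245]
ft_force: [-0.1, -0.5, -0.3]
opening: 0.998
```

Run:
```python
from h import *
from cell import cams
c=cams.read_camera('wrist');np.save('pics/wrack.npy',c,allow_pickle=True)
b=load('wbox')
im=np.vstack([b['image'][:290],c['image'][:300]])[:,:,::-1];cv2.imwrite('pics/w2.png',im)
print(b['position'],c['position'])
```

```text
[560.75464077 242.36694667 418.96557104] [ 560.25182764 -200.19678043  419.68860321]
```

View pics/w2.png

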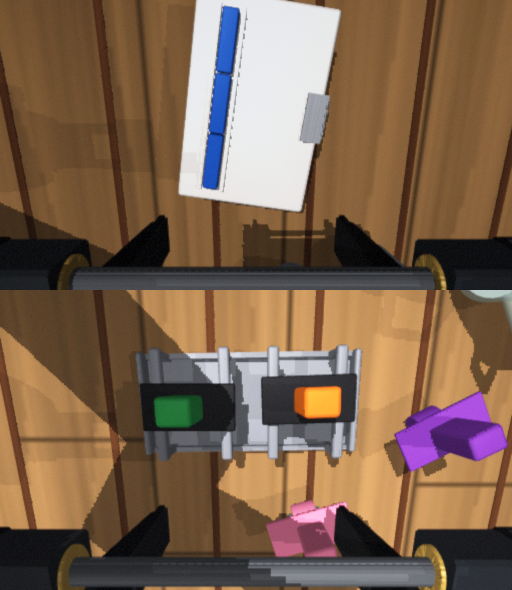

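The upper half, the box view, shows the bar from (230,7) to (211,189) with the clip on the right (+x). The lower half, the rack view, shows the orange handle at about (318,112) and the green at (178,120) in that image. Both guards are black, and the cross bars are visible.

Run:
```python
from h import *
b,k=load('wbox'),load('wrack')
h=cv2.cvtColor(b['image'],cv2.COLOR_RGB2HSV);m=cv2.inRange(h,(100,120,60),(125,255,255));m[230:]=0
pts=cv2.findNonZero(cv2.morphologyEx(m,2,np.ones((2,2))))
r=cv2.minAreaRect(pts);P=np.array([plane(b,p,87) for p in cv2.boxPoints(r)]);print(r);print(P.round(1),P.mean(0))
e=[np.linalg.norm(P[i]-P[(i+1)%4]) for i in range(4)];print('sides',e)
h=cv2.cvtColor(b['image'],cv2.COLOR_RGB2HSV);m=cv2.inRange(h,(0,0,190),(180,40,255))|m;m[225:]=0
cn=max(cv2.findContours(m,0,1)[0],key=cv2.contourArea);ap=cv2.approxPolyDP(cv2.convexHull(cn),6,True)[:,0];print('lid');
for p in ap: print(p,plane(b,p,75).round(1))
h=cv2.cvtColor(k['image'],cv2.COLOR_RGB2HSV)
for n,lo,hi,roi in(('orange',(5,200,225),(25,255,255),(285,85,350,135)),('oall',(5,200,100),(25,255,255),(285,85,350,135)),('green',(55,120,30),(85,255,255),(140,95,215,145)),('guardO',(0,0,0),(180,255,45),(255,80,362,140)),('guardG',(0,0,0),(180,255,45),(136,85,240,150))):
    m=cv2.inRange(h,lo,hi);x,y,X,Y=roi;q=np.zeros_like(m);q[y:Y,x:X]=m[y:Y,x:X]
    if 'guard' in n: q=cv2.morphologyEx(q,2,np.ones((5,5)))
    r=cv2.minAreaRect(cv2.findNonZero(q));z=72 if 'guard' in n else 142
    P=np.array([plane(k,p,z) for p in cv2.boxPoints(r)]);print(n,[np.round(v,1) for v in r]);print(P.round(1).tolist(),P.mean(0).round(1),[round(np.linalg.norm(P[i]-P[i-1]),1) for i in (1,2)])
print(h[112,318],h[120,175],h[115,275])
```

```text
((221.43002319335938, 98.3447036743164), (16.82513999938965, 182.5060272216797), 6.709836959838867)
[[508.4 149.5  87. ]
 [535.6 324.2  87. ]
 [551.1 322.6  87. ]
 [526.3 147.2  87. ]] [530.3591924  235.87970793  87.        ]
sides [np.float64(176.84899753443958), np.float64(15.588530845388632), np.float64(177.06069593763104), np.float64(18.011877103369144)]
lid
[338  10] [644.9 324.2  75. ]
[300 209] [616.  121.2  75. ]
[179 193] [480.1 140.4  75. ]
[196   1] [508.3 332.2  75. ]
[284   0] [592.5 332.9  75. ]
orange [array([322., 112.]), array([30., 36.]), np.float64(90.0)]
[[604.6, -199.1, 142.0], [634.6, -199.1, 142.0], [636.5, -223.8, 142.0], [605.7, -223.8, 142.0]] [ 620.4 -211.4  142. ] [np.float64(30.0), np.float64(24.7)]
oall [array([317.6, 112.1]), array([31.2, 45.7]), np.float64(88.1)]
[[596.5, -199.4, 142.0], [634.5, -198.1, 142.0], [637.3, -223.8, 142.0], [598.4, -225.1, 142.0]] [ 616.7 -211.6  142. ] [np.float64(38.0), np.float64(25.8)]
green [array([177.5, 121. ]), array([32., 49.]), np.float64(90.0)]
[[478.4, -205.7, 142.0], [519.4, -205.7, 142.0], [518.4, -232.4, 142.0], [476.3, -232.4, 142.0]] [ 498.1 -219.1  142. ] [np.float64(41.0), np.float64(26.7)]
guardO [array([301.5, 130. ]), array([4., 5.]), np.float64(90.0)]
[[611.9, -230.8, 72.0], [617.3, -230.8, 72.0], [617.5, -235.0, 72.0], [612.1, -235.0, 72.0]] [ 614.7 -232.9   72. ] [np.float64(5.3), np.float64(4.2)]
guardG [array([187. , 116.5]), array([94., 47.]), np.float64(-0.0)]
[[440.8, -243.8, 72.0], [445.2, -195.1, 72.0], [542.9, -195.0, 72.0], [542.2, -243.7, 72.0]] [ 492.8 -219.4   72. ] [np.float64(48.9), np.float64(97.6)]
[ 20 195 255] [ 68 172 117] [128  20  50]
```

Run:
```python
from h import *
k=load('wrack');h=cv2.cvtColor(k['image'],cv2.COLOR_RGB2HSV)
for n,roi in(('guardO',(258,78,360,142)),('guardG',(138,88,238,150))):
  for v in(48,58,66):
    m=cv2.inRange(h,(0,0,0),(180,80,v));x,y,X,Y=roi;q=np.zeros_like(m);q[y:Y,x:X]=m[y:Y,x:X]
    q=cv2.morphologyEx(q,2,np.ones((9,9)))
    r=cv2.minAreaRect(cv2.findNonZero(q))
    P=np.array([plane(k,p,72) for p in cv2.boxPoints(r)]);print(n,v,[np.round(t,1) for t in r],P.round(1).tolist(),P.mean(0).round(1),[round(np.linalg.norm(P[i]-P[i-1]),1) for i in (1,2)])
# rack cross bars ends picked from picture (bar tops, z=66)
for p in [(223,60),(228,165),(272,60),(274,165),(342,58),(350,163),(154,62),(163,167)]: print(p,plane(k,p,66).round(1))
```

```text
Traceback (most recent call last):
cv2.error: OpenCV(4.12.0) /io/opencv/modules/imgproc/src/convhull.cpp:143: error: (-215:Assertion failed) total >= 0 && (depth == CV_32F || depth == CV_32S) in function 'convexHull'
```

Run:
```python
from h import *
k=load('wrack');h=cv2.cvtColor(k['image'],cv2.COLOR_RGB2HSV)
for n,roi in(('guardO',(258,78,360,142)),('guardG',(138,88,238,150))):
  for v in(60,70):
    m=cv2.inRange(h,(0,0,0),(180,255,v));x,y,X,Y=roi;q=np.zeros_like(m);q[y:Y,x:X]=m[y:Y,x:X]
    q=cv2.morphologyEx(q,2,np.ones((7,7)));f=cv2.findNonZero(q)
    if f is None: print(n,v,'none');continue
    r=cv2.minAreaRect(f)
    P=np.array([plane(k,p,72) for p in cv2.boxPoints(r)]);print(n,v,[np.round(t,1) for t in r],P.round(1).tolist(),P.mean(0).round(1),[round(np.linalg.norm(P[i]-P[i-1]),1) for i in (1,2)])
for p in [(223,60),(228,165),(272,60),(274,165),(342,58),(350,163),(154,62),(163,167)]: print(p,plane(k,p,66).round(1))
```

```text
guardO 60 [array([308.9, 109.3]), array([46.9, 94.3]), np.float64(87.6)] [[570.6, -189.9, 72.0], [667.9, -185.8, 72.0], [674.2, -233.6, 72.0], [573.2, -238.0, 72.0]] [ 621.5 -211.8   72. ] [np.float64(97.3), np.float64(48.2)]
guardO 70 [array([308.6, 109.2]), array([47.3, 94.5]), np.float64(87.8)] [[570.4, -189.3, 72.0], [667.9, -185.6, 72.0], [674.0, -233.9, 72.0], [572.7, -237.8, 72.0]] [ 621.2 -211.7   72. ] [np.float64(97.6), np.float64(48.7)]
guardG 60 [array([187.5, 117. ]), array([48., 95.]), np.float64(90.0)] [[445.2, -195.1, 72.0], [543.9, -195.0, 72.0], [543.3, -244.7, 72.0], [440.7, -244.8, 72.0]] [ 493.3 -219.9   72. ] [np.float64(98.7), np.float64(49.8)]
guardG 70 [array([187.5, 116.5]), array([51., 95.]), np.float64(90.0)] [[445.4, -193.1, 72.0], [543.9, -193.0, 72.0], [543.3, -245.8, 72.0], [440.6, -245.9, 72.0]] [ 493.3 -219.4   72. ] [np.float64(98.5), np.float64(52.9)]
(223, 60) [ 531.7 -162.2   66. ]
(228, 165) [ 534.8 -272.4   66. ]
(272, 60) [ 582.2 -162.2   66. ]
(274, 165) [ 586.4 -272.3   66. ]
(342, 58) [ 654.2 -160.1   66. ]
(350, 163) [ 671.5 -270.    66. ]
(154, 62) [ 460.5 -164.3   66. ]
(163, 167) [ 461.8 -274.7   66. ]
```

Emit:
apply_moves:
  series:
    - [-1, [0, 2, -2], -0.18]
    - [-1, [0, 4, -4], -0.36]
    - [-1, [0, 6.1, -6.3], -0.54]
    - [-1, [2, 6.1, -6.3], -0.72]
    - [-1, [4, 6.1, -6.3], -0.9]
    - [-1, [6, 6.1, -6.3], -1.08]
    - [-1, [8, 6.1, -6.3], -1.26]
    - [-1, [8, 6.1, -6.3], -1.44]
    - [-1, [8, 6.1, -6.3], -1.62]
    - [-1, [8, 6.1, -6.3], -1.62]
    - [-1, [8, 6.1, -6.3], -1.62]
    - [-1, [8, 6.1, -6.3], -1.62]

```text
t: 3.88
eef_pos: [621.0, -211.8, 359.9]
tcp_rot: [-0.169, 1.571, -0.122]
ft_force: [-0.6, 0.3, 0.6]
opening: 0.998
```

Run:
```python
from h import *
from cell import monitor
s=monitor.state();M=R.from_euler('xyz',s['tcp_rot']).as_matrix();print(s['eef_pos'],s['joints'],M.round(3),np.degrees(np.arctan2(M[1,1],M[0,1])),s['ft_force'])
```

```text
[ 621.00882035 -211.76344489  359.87358578] [-4.29250950e-01  5.78724684e-01  1.52611953e+00  8.18974728e-05
  1.03652632e+00 -2.04721390e+00] [[ 0.    -0.047  0.999]
 [-0.     0.999  0.047]
 [-1.    -0.     0.   ]] 92.70005904032534 [-0.62789564  0.29691488  0.61557858]
```

Emit:
apply_moves:
  series:
    - [-1, [3, 0, 0], 0]
    - [-1, [6, 0, 0], 0]
    - [-1, [8.5, 0, 0], 0]
    - [-1, [9.4, 0, 0], 0]
    - [-1, [9.4, 0, 0], 0]
    - [1, [9.4, 0, 0], 0]
    - [1, [9.4, 0, 0], 0]
    - [1, [9.4, 0, 0], 0]
    - [1, [9.4, 0, 0], 0]
    - [1, [9.4, 0, 0], 0]
    - [1, [9.4, 0, 0], 0]
    - [1, [9.4, 0, 0], 0]
    - [1, [9.4, 0, 0], 0]

```text
t: 5.5
eef_pos: [621.0, -211.9, 265.7]
tcp_rot: [1.966, 1.571, 2.016]
ft_force: [0.3, 1.0, 0.6]
opening: 0.276
```

Emit:
apply_moves:
  series:
    - [1, [-2, 0, 0], 0]
    - [1, [-5, 0, 0], 0]
    - [1, [-9, 0, 0], 0]
    - [1, [-13, 0, 0], 0]
    - [1, [-16, 0, 0], 0]
    - [1, [-16, 4, -1], 0.05]
    - [1, [-16, 9, -2], 0.1]
    - [1, [-16, 14, -3], 0.195]
    - [1, [-16, 19, -4], 0.195]
    - [1, [-16, 24, -5], 0.195]
    - [1, [-16, 29, -6], 0.195]
    - [1, [-16, 34, -7], 0.195]
    - [1, [-16, 38, -7.8], 0.195]
    - [1, [-14, 39.3, -8.1], 0.195]
    - [1, [-12, 39.3, -8.1], 0.195]
    - [1, [-11.4, 39.3, -8.1], 0.195]
    - [1, [-11.4, 39.3, -8.1], 0.195]
    - [1, [-11.4, 39.3, -8.1], 0.195]

```text
t: 7.75
eef_pos: [521.0, 176.3, 380.4]
tcp_rot: [0.295, 1.57, 0.148]
ft_force: [0.4, -0.7, -2.7]
opening: 0.272
```

Run:
```python
from h import *
from cell import monitor,cams
s=monitor.state();M=R.from_euler('xyz',s['tcp_rot']).as_matrix();print(s['eef_pos'],M.round(3),np.degrees(np.arctan2(M[1,1],M[0,1])),s['ft_force'],s['opening'])
c=[cams.read_camera(n) for n in('side','wrist')]
cv2.imwrite('pics/chk.png',np.vstack([cv2.resize(c[0]['image'][60:270,100:380],None,fx=1.83,fy=1.4),c[1]['image'][:290]][::1] if 0 else [cv2.resize(c[0]['image'][60:250,120:376],(512,300)),c[1]['image'][:290]])[:,:,::-1])
```

```text
[520.96048338 176.33017167 380.41532892] [[ 0.001  0.146  0.989]
 [ 0.     0.989 -0.146]
 [-1.     0.     0.001]] 81.62168970251815 [ 0.44408504 -0.70321795 -2.65528719] 0.27188639036537865
```

View pics/chk.png

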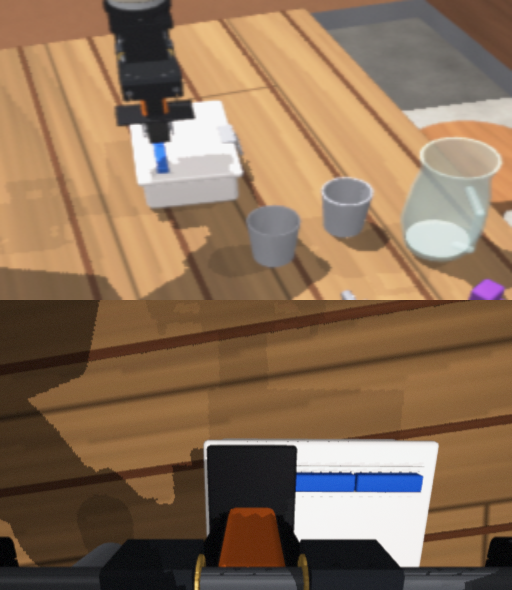

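The side view shows the roller held upright over the near end of the bar. The wrist view shows the guard square to the box and the remaining bar running right from it (296–422, 182 in the lower part).

Emit:
apply_moves:
  series:
    - [1, [2, 0, 0], 0]
    - [1, [3.5, 0, 0], 0]
    - [1, [4, 0, 0], 0]
    - [1, [4.3, 0, 0], 0]
    - [1, [4.6, 0, 0], 0]
    - [1, [4.6, 0, 0], 0]
    - [1, [4.6, 0, 0], 0]

```text
t: 8.72
eef_pos: [520.9, 176.7, 335.2]
tcp_rot: [0.426, 1.568, 0.28]
ft_force: [-3.3, 0.5, 11.3]
opening: 0.275
```

Emit:
apply_moves:
  series:
    - [1, [0.4, 0, 0], 0]
    - [1, [0.4, 0, 0], 0]

```text
t: 8.98
eef_pos: [521.9, 176.8, 333.4]
tcp_rot: [0.346, 1.562, 0.2]
ft_force: [-1.7, -0.1, 28.2]
opening: 0.273
```

Emit:
apply_moves:
  series:
    - [1, [0, 1, 0], 0]
    - [1, [0, 2, 0], 0]
    - [1, [0, 3, 0], 0]
    - [1, [0, 4, 0], 0]
    - [1, [0, 5, 0], 0]
    - [1, [0, 6, 0], 0]
    - [1, [0, 6, 0], 0]

```text
t: 9.85
eef_pos: [530.7, 236.8, 333.5]
tcp_rot: [0.455, 1.561, 0.31]
ft_force: [-0.7, 0.1, 25.5]
opening: 0.272
```

Emit:
apply_moves:
  series:
    - [1, [0, 1, 0], 0]
    - [1, [0, 2, 0], 0]
    - [1, [0, 3, 0], 0]
    - [1, [0, 4, 0], 0]
    - [1, [0, 5, 0], 0]
    - [1, [0, 6, 0], 0]
    - [1, [0, 6, 0], 0]
    - [1, [0, 7, 0], 0]
    - [1, [0, 7, 0], 0]

```text
t: 10.98
eef_pos: [540.8, 306.1, 333.6]
tcp_rot: [0.54, 1.561, 0.394]
ft_force: [0.9, 0.5, 22.5]
opening: 0.271
```

Emit:
apply_moves:
  series:
    - [1, [-2, 0, 0], 0]
    - [1, [-5, 0, 0], 0]
    - [1, [-9, 0, 0], 0]
    - [1, [-10, 0, 0], 0]
    - [1, [-10, 0, 0], 0]
    - [1, [-10, 0, 0], 0]

```text
t: 11.72
eef_pos: [539.6, 305.1, 428.0]
tcp_rot: [-2.565, 1.568, -2.711]
ft_force: [0.4, 0.3, -3.3]
opening: 0.269
```

Run:
```python
from h import *
from cell import monitor,cams
s=monitor.state();M=R.from_euler('xyz',s['tcp_rot']).as_matrix();print(s['eef_pos'],M.round(3),s['ft_force'],s['opening'])
c=[cams.read_camera(n) for n in('scene','wrist')]
np.save('pics/sc2.npy',c[0],allow_pickle=True)
cv2.imwrite('pics/chk2.png',np.vstack([cv2.resize(c[0]['image'][120:220,270:441],(512,300),interpolation=2),c[1]['image'][:290]])[:,:,::-1])
```

```text
[539.61312806 305.12954075 428.01877314] [[-0.002  0.145  0.989]
 [-0.001  0.989 -0.145]
 [-1.    -0.001 -0.002]] [ 0.40738456  0.31715021 -3.25553957] 0.2688551300492083
```

View pics/chk2.png

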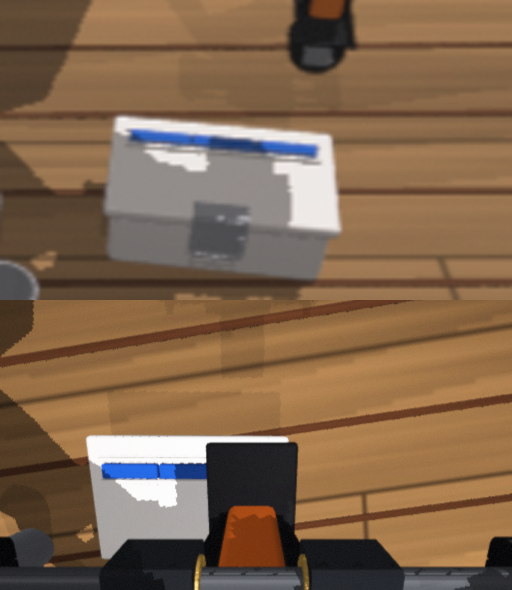

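The bar is unbroken and level across all three sections in the scene crop, from about (130,135) to (318,152), and the roller hangs straight in the grip. Next I return it to the rack.

Emit:
apply_moves:
  series:
    - [1, [-1, -4, 1.2], 0]
    - [1, [-1, -9, 2.8], -0.05]
    - [1, [-1, -14, 4.4], -0.1]
    - [1, [-1, -19, 5.9], -0.15]
    - [1, [-1, -24, 7.5], -0.193]
    - [1, [-1, -29, 9], -0.193]
    - [1, [-1, -34, 10.6], -0.193]
    - [1, [-1, -39, 12.1], -0.193]
    - [1, [-1, -44, 13.7], -0.193]
    - [1, [-1, -48, 14.9], -0.193]
    - [1, [-1, -50, 15.5], -0.193]
    - [1, [-1, -50, 15.5], -0.193]
    - [1, [-1, -50, 15.5], -0.193]
    - [1, [-1, -50, 15.5], -0.193]

```text
t: 13.58
eef_pos: [620.4, -210.8, 439.9]
tcp_rot: [0.997, 1.571, 1.045]
ft_force: [0.2, 0.4, -2.9]
opening: 0.273
```

Run:
```python
from h import *
from cell import monitor,cams
s=monitor.state();M=R.from_euler('xyz',s['tcp_rot']).as_matrix();print(s['eef_pos'],M.round(3),np.degrees(np.arctan2(M[1,1],M[0,1])),s['ft_force'],s['opening'])
```

```text
[ 620.42512189 -210.75299959  439.89669042] [[ 0.    -0.049  0.999]
 [ 0.     0.999  0.049]
 [-1.     0.     0.   ]] 92.78459351183031 [ 0.15961939  0.41253668 -2.85321193] 0.27302161296487465
```

Emit:
apply_moves:
  series:
    - [1, [3, -0.1, 0.1], 0]
    - [1, [7, -0.1, 0.1], 0]
    - [1, [11, -0.1, 0.1], 0]
    - [1, [14, -0.1, 0.1], 0]
    - [1, [16, -0.1, 0.1], 0]
    - [1, [17, -0.1, 0.1], 0]
    - [1, [17.2, -0.1, 0.1], 0]
    - [1, [17.2, -0.1, 0.1], 0]
    - [1, [17.2, -0.1, 0.1], 0]

```text
t: 14.7
eef_pos: [621.5, -212.9, 268.6]
tcp_rot: [-0.46, 1.569, -0.412]
ft_force: [0.8, 0.2, -3.1]
opening: 0.274
```

Emit:
apply_moves:
  series:
    - [1, [0.15, 0, 0], 0]
    - [1, [0.25, 0, 0], 0]
    - [1, [0.25, 0, 0], 0]
    - [1, [0.25, 0, 0], 0]

```text
t: 15.2
eef_pos: [621.4, -213.0, 265.4]
tcp_rot: [-0.457, 1.571, -0.41]
ft_force: [-0.4, -0.3, -0.8]
opening: 0.271
```

Emit:
apply_moves:
  series:
    - [1, [0.05, 0, 0], 0]
    - [1, [0.05, 0, 0], 0]
    - [-1, [0.05, 0, 0], 0]
    - [-1, [0.05, 0, 0], 0]
    - [-1, [0.05, 0, 0], 0]
    - [-1, [0.05, 0, 0], 0]
    - [-1, [0.05, 0, 0], 0]
    - [-1, [0.05, 0, 0], 0]
    - [-1, [0.05, 0, 0], 0]
    - [-1, [-1, 0, 0], 0]
    - [-1, [-4, 0, 0], 0]
    - [-1, [-8, 0, 0], 0]
    - [-1, [-12, 0, 0], 0]
    - [-1, [-17, 0, 0], 0]
    - [-1, [-17, 5, -5], 0]
    - [-1, [-17, 10, -10], 0]
    - [-1, [-17, 15, -10], 0]
    - [-1, [-17, 15, -10], 0]
    - [-1, [-17, 15, -10], 0]

```text
t: 17.58
eef_pos: [514.6, -67.9, 436.0]
tcp_rot: [-0.422, 1.569, -0.374]
ft_force: [-0.3, -0.6, -0.1]
opening: 1.0
```

Run:
```python
from h import *
from cell import monitor,cams
s=monitor.state();print(s['t'],s['eef_pos'],s['ft_force'],s['opening'])
S,D=cams.read_camera('scene'),cams.read_camera('side')
a,b=mask(S,'orange',(174,165,194,197)),mask(D,'orange',(277,238,301,273));print(a[1:],b[1:],tri(S,a[2],D,b[2]))
a,b=mask(S,'green'),mask(D,'green');print(tri(S,a[2],D,b[2]))
for n,c in(('scene0',S),('side0',D)):
    for k,q in(('before',load(n)),('after',c)):
        m,st,ce=mask(q,'blue');print(n,k,st,ce.round(2))
cv2.imwrite('pics/fin.png',np.hstack([cv2.resize(S['image'][130:255,90:390],(480,200)),D['image'][190:390,180:340]][:1]+[cv2.resize(D['image'][190:370,170:350],(200,200))])[:,:,::-1])
```

```text
17.575 [514.62527928 -67.92611576 435.99997792] [-0.28251674 -0.57293315 -0.0703459 ] 1.0000329577123461
(array([177, 168,  13,  26, 253], dtype=int32), array([182.7826087 , 180.88142292])) (array([280, 242,  19,  30, 440], dtype=int32), array([288.72045455, 256.56818182])) (array([ 620.61536248, -211.85324993,  106.4479805 ]), np.float64(2.6231662164738703))
(array([ 494.18131467, -217.14935661,  103.23903313]), np.float64(3.119499991335104))
scene0 before [314 163  61   8 195] [344.07 166.45]
scene0 after [314 164  61   7 141] [343.55 167.14]
side0 before [195 128   9  41 162] [198.63 148.75]
side0 after [196 137   8  32 116] [199.28 153.69]
```

View pics/fin.png

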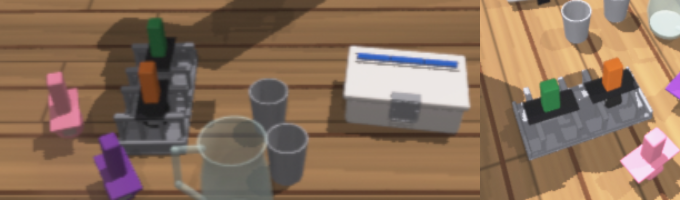

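```bash
python3 -c "
from cell import job;print(job.job_done())"
```

```text
the job is handed in; nothing more can be done
None
```

I took the roller out of the rack, pressed it down on the seal bar and rolled it about 130 mm from section a to c. I then hung it back in its slot, released it and handed the job in at about 17.7 s. No verdict was reported.

**Roller:** after release it measured at (621, -212, 106) mm, within 4 mm of where it started. It stands upright in the last picture. The contact height on re-hanging showed it had not slipped in the grip.

**Scraper:** it moved less than 1 mm by the same measurement.

**Gripper:** it was open and clear of everything at hand-in.

**Seal bar:** I judged it fully pressed by force and height, not by measuring each section in the images.
- The wrist read 22–28 N upward while pressing, against about 7 N needed per section. The TCP stayed at about 333.5 mm at each of the three places I read it, which puts the wheel foot at or below the fully pressed level of 82 mm.
- The pictures agree but are weak evidence. The bar looks level and unbroken, and its top edge dropped only about 1 pixel in the scene view. In the last side view the bar shows shorter than before (32 rows instead of 41), probably because the arm hid part of it, so I did not use that view.

**Wheel:** its turn was not read directly. Rolling 130 mm should give about 5 rad, against the 2.5 needed.

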